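# Load the shield box and ease its sprung lid shut

### The arm

A 6-joint arm with a two-finger parallel gripper is mounted at the origin on the work surface. World frame = base frame: x ahead of the robot, y to its left, z up, the work surface at z = 0. Lengths are in mm, angles in rad, forces in N, time in s.
With the tool pointing down it reaches from about 350 to 775 mm from the base axis. Payload 7.3 kg.
Tool frame: the origin (TCP) lies on the centre line of the jaws, within the pads' length; the fingertips stand 11 mm ahead of it and the grasp point (between the pads) lies 8 mm behind it; z points along the fingers, y is the line along which they close (so a half turn about z gives the same grasp; the last joint's range is limited). The gripper opens to 92 mm and grips with 3 to 60 N. Pads are 19 mm wide; open, the fingers measure 130 mm over their backs; the gripper's body (75 mm by 190 mm) begins 47 mm behind the grasp point.
Start: joints at [-1.367, 0.342, 1.524, -0, 1.275, -0.146], TCP at [179.945, -493.217, 237.741] pointing down, gripper open.
Joint ranges: [-2.53, 2.53], [-0.77, 2.02], [0.04, 2.7], [-1, 4.14], [0.28, 2.66], [-3.11, 3.11]. Speed limits (rad/s): [2.57, 2.57, 3.14, 3.14, 3.14, 3.14].

### API

Orientations are given as a unit quaternion [x, y, z, w].
In Python, from plant import telemetry, viewer, bot gives the robot as it stands.
- The arm moves only by the shell command python3 -m pendant 'ROWS' [OPENING]. ROWS is a JSON object of lists of equal length, an entry for each row: "dp": the shift along the world's x, y, z in units of 50 mm (1.0 is 50 mm), a list of three; "delta_rot": the turn, a rotation vector about the world's x, y, z in units of 5 degrees (1.0 is 5 degrees), a list of three. A call has 1 to 20 rows; each row is the pose to reach, as a shift and turn from the pose commanded when the call began; what a row does not reach only later rows make up. A row lasts 1/10 s, in which the tool goes at most 50 mm and 8.59 degrees, less where a joint would pass 70% of its speed; a pose out of reach is approached as far as the arm can. A call with a gripper value outside its range is refused whole. OPENING is the closure in counts, from 0 (fully open) to 255 (shut), set as the call begins (- or left out, the last holds). The fingers move at their own pace and stop on an object; the grip force is fixed at half the most. Time passes only in rows, so rows that repeat a pose let the fingers close. It gives the time, the measured TCP pose, the force, the opening and the grip force at its end, in the units of the state.
- telemetry.observe(): the state, without advancing time (a new reading comes with each control period).
- viewer.get_image(name): name is "scene" or "top"; returns the picture (384x512x3 uint8, blue, green, red); there is no depth.
- viewer.camera_params(name): a dict with "mtx" (3x3 intrinsics, pixels), "k1" (the pictures are not rectified: a ray, as slopes to the right and down, at radius r is drawn at 1 + k1 r^2 times it, then the intrinsics apply), "extrinsics" (4x4, takes a point from world to camera coordinates). Camera axes: x right, y down, z forward; pixel columns grow to the right and rows downward; lengths in mm; the calibration is good to about 2 mm. A picture is of the moment at which its call begins. camera_params takes no time and is no camera call.
- bot.job_done(): hands the job in; it is judged then, once.
The state is a dict: "time": time; "q": joint angles; "dq": joint speeds; "joint_efforts": joint torques, N m; "ee_pos": TCP position; "orientation": TCP orientation; "wrist_force": force on the tool from outside, world axes, zero at the start; "moment": the same for the moment, N m; "opening": finger opening in mm; "grasp_force": force on a finger pad.
Only numpy, scipy, OpenCV 4.12 (cv2) and the standard library are available. Lean on these libraries where they do the work, as an engineer would, in place of code of your own. Each camera call takes 0.05 s, during which the arm holds its last target. There are 200 camera calls.

### The job

Load the grey radio module for its test: open the white shield box by the bar handle until its sprung lid stays back by itself, then lay the module (do not drop it) right way up on the copper plate inside, near the middle of the plate and with its long side along the plate's long side. Then pull the lid over by its handle and ease it all the way shut against its spring without ever letting it slam, and let go. Leave the other things on the bench where they are.

Things in the scene. Friction and masses are not known exactly. Their poses are not given: they have to be found in the camera images.
- shield_box: White metal RF shield box, fixed to the bench: 170 mm deep (its x), 240 wide (its y; 272 over the spring struts on its two sides), walls 10 thick, rim with black gasket 104 mm above the bench. Inside 150 x 220 mm, flat dark foam floor 45 mm above the bench. Origin: centre of the underside; x points from the front (connectors, handle side, robot's side) to the hinge side, y to its left, z up.
- coupler (a point): Centre of the top face of the copper plate on the floor of the shield box, 47 mm above the bench; axes as the box. The plate is 80 mm along x and 130 mm along y, 2 mm thick, flat, with no edge round it. It lies under the middle of the box's opening.
- lid (a joint): Angle of the shield box's lid, rad: 0 shut, 1.75 fully back on its stop (10 deg past upright). Over-centre spring: below about 1.4 spring and weight pull it shut (0.75 N m when nearly shut, 5 N at the handle, falling to nothing at 1.4) and it slams if let go; beyond 1.4 it is pulled back to its stop and stays, held by about 0.25 N m. Little friction; lid 0.48 kg.
- lid_hinge (a point): Middle of the lid's hinge axis, at the top of the back (+x) wall, 106 mm above the bench; the axis runs along the box's y. The lid is a plate 170 x 240 mm, outer face 12 mm above the axis; its free edge lies 20 mm beyond the bar. Fixed to the lid: its axes are the box's when shut and turn with the lid.
- lid_bar (a point): Middle of the lid's handle: dark round bar 12 mm thick along the box's y, on two posts 110 mm apart, with 34 mm clear between it and the lid's outer face. Lid shut: 150 mm in front of the hinge axis (towards box -x), 52 mm above it, 158 mm above the bench. Lid back: on the far side, near the top, the lid close on its near side, so that fingers opened wide would push the lid. Axes turn with the lid.
- module: Radio module: grey die-cast metal case 100 mm (x) x 50 mm (y) x 30 mm (z), 0.17 to 0.34 kg, a blue label on top and a small brass connector standing 12 mm out of its +x end. Origin: centre of the underside, z up. Starts lying flat, label up, on the bench at either side of the shield box. Either end may point either way in the box.
- speaker: Bystander: round brass-coloured loudspeaker with dark cone, 66 mm across, 25 mm high. Origin: at its underside.
- perfboard: Bystander: green circuit board with parts, 90 x 60 mm, on four 10 mm legs, 26 mm high in all. Origin: at its underside.
- phone: Bystander: smartphone lying flat, 150 x 72 x 9 mm. Origin: at its underside.
- spool: Bystander: grey spool of solder wire standing on a flange, 60 mm across, 45 mm high. Origin: at its underside.
- screwdriver: Bystander: red-handled screwdriver, 160 mm long. Origin: on its axis or underside, x along it.
- capacitor: Bystander: dark blue can capacitor standing upright, 36 mm across, 48 mm high. Origin: at its underside.
- multimeter: Bystander: yellow multimeter lying on its back, 150 x 75 x 45 mm. Origin: at its underside.
Things that resemble listed ones, but are neither listed nor needed, are in the scene too. Of the things like the module, leave any that is pink or purple; of the rest the larger one is meant.

How it is judged:
By the outcome, as a careful person would: the job done as asked, in the order asked, and still so for the second after the job is handed in, with the robot touching nothing.
It also fails if it takes over 72 s, if anything falls off the work surface, if the arm or the gripper's body presses on something with over 40 N, if the wrist force passes 120 N, or if a joint passes its speed limit or range.

## Working session

There is one attempt and no reset: what is moved stays moved. The work goes in short steps, Python scripts to look and compute and a shell command to move; the robot and the scene stay as the last step left them, time stands still between calls to the robot, and variables do not carry over. Pictures are saved under pics/ and viewed, at most 10 in all, crops included, and the job is handed in when it is done.

```bash
mkdir -p pics; ls
python3 - <<'E'
from plant import telemetry, viewer, bot
import cv2
for n in("scene","top"):
    cv2.imwrite(f"pics/{n}0.png",cv2.resize(viewer.get_image(n),(800,600),interpolation=cv2.INTER_CUBIC))
    print(viewer.camera_params(n))
s=telemetry.observe();print(s)
E
```

```text
pics
{'mtx': array([[406.6893361 ,   0.        , 258.94833342],
       [  0.        , 406.6893361 , 180.95486042],
       [  0.        ,   0.        ,   1.        ]]), 'k1': -0.14169508509480375, 'extrinsics': array([[ 4.07294187e-01,  9.13271703e-01, -6.80004449e-03,
        -1.85193767e+02],
       [ 6.11441451e-01, -2.78201799e-01, -7.40771970e-01,
        -2.24561001e+02],
       [-6.78417863e-01,  2.97554288e-01, -6.71722151e-01,
         1.68562158e+03],
       [ 0.00000000e+00,  0.00000000e+00,  0.00000000e+00,
         1.00000000e+00]])}
{'mtx': array([[404.55241888,   0.        , 255.80247819],
       [  0.        , 404.55241888, 195.37168226],
       [  0.        ,   0.        ,   1.        ]]), 'k1': 0.027749214840349208, 'extrinsics': array([[ 1.91695839e-02, -9.99811340e-01,  3.13235931e-03,
        -5.97726044e+01],
       [-9.90855196e-01, -1.94161940e-02, -1.33525248e-01,
         5.07488880e+02],
       [ 1.33560875e-01, -5.44091052e-04, -9.91040462e-01,
         1.32212772e+03],
       [ 0.00000000e+00,  0.00000000e+00,  0.00000000e+00,
         1.00000000e+00]])}
{'time': 0.1, 'q': array([-1.36699798e+00,  3.42650656e-01,  1.52488443e+00, -2.27659087e-05,
        1.27542179e+00, -1.46015868e-01]), 'dq': array([ 0.00090356, -0.00055005, -0.00256291, -0.00048307,  0.00031864,
        0.00109726]), 'joint_efforts': array([ 2.05517412e-03, -4.32002378e+01, -2.44696999e+01,  7.19573954e-02,
        5.25967323e-02, -4.78992206e-05]), 'ee_pos': array([ 179.86709203, -492.86602271,  237.12863554]), 'orientation': array([ 9.84741901e-01,  1.74019893e-01, -3.05874263e-05, -6.81509979e-04]), 'wrist_force': array([ 0.06622822, -0.03976625, -0.08203431]), 'moment': array([ 0.0033927 , -0.02099333, -0.0176917 ]), 'grasp_force': 0.0, 'opening': 91.52969553018421}
```

View pics/scene0.png

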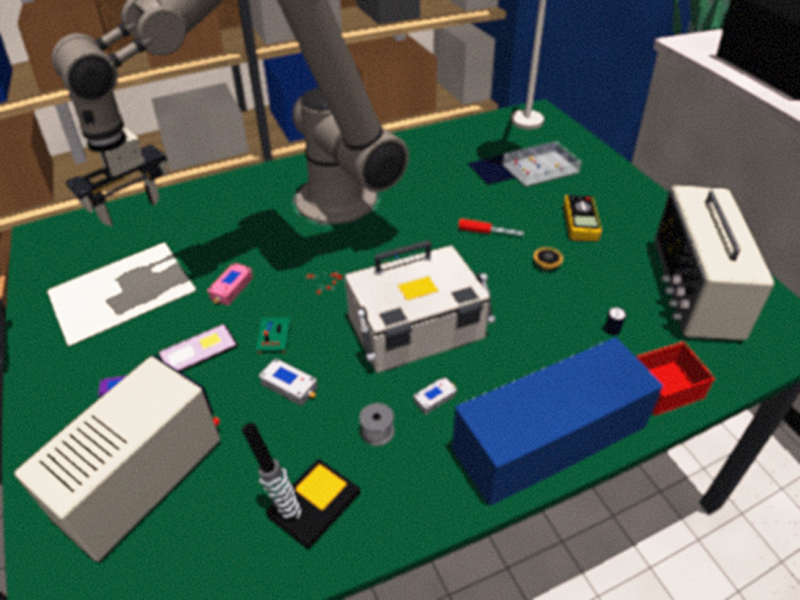

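View pics/top0.png

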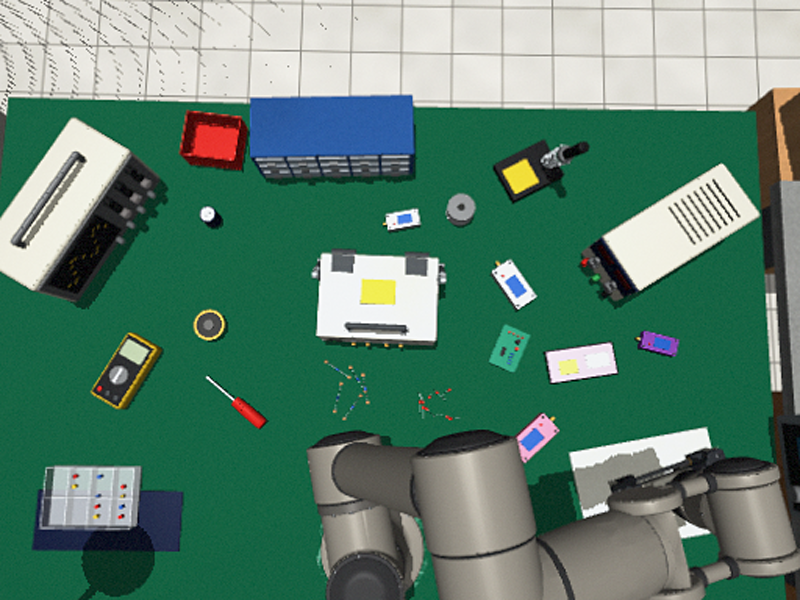

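The top view shows the box with its bar at about (348..407, 328) and the hinge side away from the robot. The target module is at (514,284) with its connector at (497,264). The smaller look-alike is at (403,219). Next I'll enlarge these two regions.

```bash
cat > h.py <<'E'
import numpy as np, cv2
from plant import telemetry, viewer, bot
from scipy.spatial.transform import Rotation as R
def px2w(n,uv,z):
    c=viewer.camera_params(n); K=c["mtx"];E=c["extrinsics"]
    d=cv2.undistortPoints(np.array([[uv]],float),K,np.array([c["k1"],0,0,0.]))[0,0]
    r=E[:3,:3].T@np.array([d[0],d[1],1]); o=-E[:3,:3].T@E[:3,3]
    return o+r*(z-o[2])/r[2]
def crop(n,name,x0,y0,w,h,s):
    im=viewer.get_image(n)[y0:y0+h,x0:x0+w]
    cv2.imwrite("pics/"+name,cv2.resize(im,(w*s,h*s),interpolation=cv2.INTER_CUBIC))
def st():
    s=telemetry.observe()
    print(round(s["time"],2),s["ee_pos"].round(1),R.from_quat(s["orientation"]).as_matrix().round(3).tolist(),s["wrist_force"].round(1),round(s["opening"],1),s["grasp_force"])
E
python3 -c "
from h import *
crop('top','t1.png',195,155,160,80,5)"
```

```text
(no output)
```

View pics/t1.png

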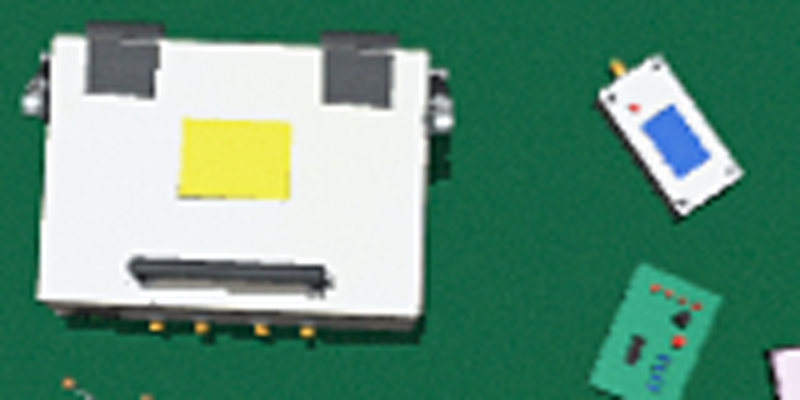

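The crop shows these pixels:
- **Lid top corners:** (53,36), (428,50), (422,315) and (39,300).
- **Bar ends:** (133,265) and (327,276).
- **Module top corners:** (602,90), (658,56), (743,172) and (686,212), with the connector at (617,68).

Run:
```python
from h import *
f=lambda p,z:px2w('top',(195+(p[0]+.5)/5-.5,155+(p[1]+.5)/5-.5),z)
L=np.array([f(p,118) for p in[(53,36),(428,50),(422,315),(39,300)]]);print(L.round(1).tolist(),L.mean(0))
d=np.diff(np.vstack([L,L[:1]]),axis=0);print(np.linalg.norm(d,axis=1),np.degrees(np.arctan2(d[:,1],d[:,0])))
B=np.array([f(p,160) for p in[(133,266),(327,276)]]);print('bar',B,B.mean(0),np.linalg.norm(B[1]-B[0]))
M=np.array([f(p,30) for p in[(602,90),(658,56),(743,172),(686,212)]]);print(M.round(1).tolist(),M.mean(0))
d=np.diff(np.vstack([M,M[:1]]),axis=0);print(np.linalg.norm(d,axis=1),np.degrees(np.arctan2(d[:,1],d[:,0])))
print('perf',f((655,330),26),'conn',f((617,68),15))
s=viewer.camera_params('scene');E=s['extrinsics']
st()
```

```text
[[601.7, 112.8, 118.0], [597.4, -125.5, 118.0], [428.7, -123.6, 118.0], [433.5, 115.6, 118.0]] [515.28839     -5.15990883 118.        ]
[238.33421451 168.66460261 239.19671022 168.2197392 ] [-91.03437519 179.36706554  88.85998368  -0.92550432]
bar [[451.61583148  54.05133414 160.        ]
 [447.81989395 -63.3921051  160.        ]] [449.71786272  -4.67038548 160.        ] 117.50476826038577
[[590.9, -248.9, 30.0], [615.1, -286.9, 30.0], [536.5, -343.8, 30.0], [508.6, -305.3, 30.0]] [ 562.76154895 -296.24518447   30.        ]
[45.03468027 96.97454608 47.55508258 99.73099524] [ -57.49219619 -144.08942608  125.97026248   34.41682586]
perf [ 429.12508479 -284.87782687   26.        ] conn [ 609.33957194 -261.44568741   15.        ]
0.15 [ 179.9 -492.9  237.2] [[0.939, 0.343, -0.0], [0.343, -0.939, 0.001], [0.0, -0.001, -1.0]] [0.2 0.  0. ] 91.6 0.0
```

```bash
python3 -m pendant '{"dp":[[5.4,9.78,0],[5.4,9.78,0],[5.4,9.78,0],[5.4,9.78,0],[5.4,9.78,0],[5.4,9.78,0],[5.4,9.78,0],[5.4,9.78,0],[5.4,9.78,0],[5.4,9.78,0],[5.4,9.78,0],[5.4,9.78,0],[5.4,9.78,0],[5.4,9.78,0],[5.4,9.78,0],[5.4,9.78,0]],"delta_rot":[[0,0,13.8],[0,0,13.8],[0,0,13.8],[0,0,13.8],[0,0,13.8],[0,0,13.8],[0,0,13.8],[0,0,13.8],[0,0,13.8],[0,0,13.8],[0,0,13.8],[0,0,13.8],[0,0,13.8],[0,0,13.8],[0,0,13.8],[0,0,13.8]]}' 0; python3 -c "
from h import *
st()"
```

```text
time: 1.75
ee_pos: [449.5, -5.5, 237.8]
orientation: [0.714, 0.7, -0.0, 0.0]
wrist_force: [0.2, -0.5, -0.2]
opening: 91.9
grasp_force: 0.0
1.75 [449.5  -5.5 237.8] [[0.019, 1.0, 0.0], [1.0, -0.019, -0.0], [-0.0, 0.0, -1.0]] [ 0.2 -0.5 -0.2] 91.9 0.0
```

```bash
python3 -m pendant '{"dp":[[0.01,0,-0.6],[0.01,0,-1.2],[0.01,0,-1.6],[0.01,0,-1.76],[0.01,0,-1.76],[0.01,0,-1.76]],"delta_rot":[[0,0,0],[0,0,0],[0,0,0],[0,0,0],[0,0,0],[0,0,0]]}' && python3 -m pendant '{"dp":[[0,0,0],[0,0,0],[0,0,0],[0,0,0],[0,0,0],[0,0,0],[0,0,0],[0,0,0]],"delta_rot":[[0,0,0],[0,0,0],[0,0,0],[0,0,0],[0,0,0],[0,0,0],[0,0,0],[0,0,0]]}' 255
python3 - <<'E'
import numpy as np
for t in [0.1,.2,.3,.4,.5,.6,.7,.8,.9,1,1.1,1.2,1.3,1.4,1.5,1.6,1.7,1.75]:
    a=np.radians(160.9)-t; p=158.8*np.array([np.cos(a),np.sin(a)])-[-150,52]; print(t,(p/50).round(2))
E
```

```text
time: 2.35
ee_pos: [451.0, -4.7, 150.6]
orientation: [0.713, 0.701, 0.0, 0.001]
wrist_force: [0.6, -0.1, 1.0]
opening: 91.8
grasp_force: 0.0
time: 3.15
ee_pos: [450.4, -4.2, 149.7]
orientation: [0.713, 0.701, 0.0, 0.0]
wrist_force: [-0.0, -0.7, 0.1]
opening: 32.4
grasp_force: 0.0
0.1 [0.12 0.29]
0.2 [0.27 0.57]
0.3 [0.44 0.84]
0.4 [0.64 1.09]
0.5 [0.86 1.31]
0.6 [1.11 1.51]
0.7 [1.37 1.69]
0.8 [1.65 1.84]
0.9 [1.95 1.96]
1 [2.25 2.05]
1.1 [2.56 2.11]
1.2 [2.88 2.13]
1.3 [3.2  2.13]
1.4 [3.51 2.09]
1.5 [3.82 2.03]
1.6 [4.13 1.93]
1.7 [4.42 1.8 ]
1.75 [4.56 1.73]
```

```bash
python3 -m pendant '{"dp":[[0,0,0],[0,0,0],[0,0,0],[0,0,0],[0,0,0]],"delta_rot":[[0,0,0],[0,0,0],[0,0,0],[0,0,0],[0,0,0]]}' 255 && python3 -m pendant '{"dp":[[0.06,0,0.15],[0.12,0,0.29],[0.19,0,0.43],[0.27,0,0.57],[0.27,0,0.57]],"delta_rot":[[0,0,0],[0,0,0],[0,0,0],[0,0,0],[0,0,0]]}'
```

```text
time: 3.65
ee_pos: [449.0, -4.1, 149.6]
orientation: [0.713, 0.701, -0.001, -0.001]
wrist_force: [-5.3, 1.2, 3.1]
opening: 10.5
grasp_force: 30.0
time: 4.15
ee_pos: [461.7, -4.4, 178.4]
orientation: [0.713, 0.701, -0.002, -0.002]
wrist_force: [-10.4, -3.1, -1.0]
opening: 10.9
grasp_force: 30.0
```

```bash
python3 -m pendant '{"dp":[[0.08,0,0.14],[0.17,0,0.27],[0.27,0,0.4],[0.37,0,0.52],[0.48,0,0.63],[0.59,0,0.74],[0.71,0,0.84],[0.84,0,0.94],[0.97,0,1.03],[1.1,0,1.12],[1.24,0,1.2],[1.38,0,1.27],[1.53,0,1.33],[1.68,0,1.39],[1.83,0,1.44],[1.98,0,1.48],[1.98,0,1.48]],"delta_rot":[[0,0,0],[0,0,0],[0,0,0],[0,0,0],[0,0,0],[0,0,0],[0,0,0],[0,0,0],[0,0,0],[0,0,0],[0,0,0],[0,0,0],[0,0,0],[0,0,0],[0,0,0],[0,0,0],[0,0,0]]}'
```

```text
time: 5.85
ee_pos: [563.7, -6.2, 253.7]
orientation: [0.713, 0.701, -0.001, 0.002]
wrist_force: [-5.5, -7.9, 5.5]
opening: 10.6
grasp_force: 30.0
```

```bash
python3 -m pendant '{"dp":[[0.15,-0.02,0.03],[0.31,-0.04,0.06],[0.47,-0.04,0.07],[0.63,-0.05,0.08],[0.79,-0.05,0.08],[0.95,-0.06,0.08],[1.1,-0.06,0.06],[1.26,-0.06,0.04],[1.42,-0.07,0.01],[1.57,-0.07,-0.02],[1.73,-0.07,-0.07],[1.88,-0.08,-0.12],[2.03,-0.08,-0.18],[2.15,-0.08,-0.24],[2.15,-0.08,-0.24]],"delta_rot":[[0,0,0],[0,0,0],[0,0,0],[0,0,0],[0,0,0],[0,0,0],[0,0,0],[0,0,0],[0,0,0],[0,0,0],[0,0,0],[0,0,0],[0,0,0],[0,0,0],[0,0,0]]}'
```

```text
time: 7.35
ee_pos: [671.6, -8.8, 239.1]
orientation: [0.713, 0.701, -0.0, 0.0]
wrist_force: [0.3, -5.8, -0.6]
opening: 11.2
grasp_force: 30.0
```

```bash
python3 -m pendant '{"dp":[[0.06,0,-0.03],[0.12,0,-0.06],[0.12,0,-0.06]],"delta_rot":[[0,0,0],[0,0,0],[0,0,0]]}' && python3 -m pendant '{"dp":[[0,0,0],[0,0,0],[0,0,0],[0,0,0]],"delta_rot":[[0,0,0],[0,0,0],[0,0,0],[0,0,0]]}' 183 && python3 -m pendant '{"dp":[[0,0,0.4],[0,0,0.9],[0,0,1.6],[0,0,2],[0,0,2]],"delta_rot":[[0,0,0],[0,0,0],[0,0,0],[0,0,0],[0,0,0]]}'
```

```text
time: 7.65
ee_pos: [676.7, -8.8, 236.5]
orientation: [0.713, 0.701, -0.001, -0.0]
wrist_force: [-0.6, -6.1, 0.4]
opening: 10.8
grasp_force: 30.0
time: 8.05
ee_pos: [676.6, -7.6, 237.1]
orientation: [0.713, 0.701, 0.0, -0.0]
wrist_force: [-0.0, -0.3, 0.1]
opening: 25.9
grasp_force: 0.0
time: 8.55
ee_pos: [677.4, -8.0, 341.2]
orientation: [0.713, 0.701, 0.002, 0.003]
wrist_force: [-0.4, -0.2, 0.3]
opening: 25.5
grasp_force: 0.0
```

```bash
python3 -m pendant '{"dp":[[-2.3,-5.76,0],[-2.3,-5.76,0],[-2.3,-5.76,0],[-2.3,-5.76,0],[-2.3,-5.76,0],[-2.3,-5.76,0],[-2.3,-5.76,-1],[-2.3,-5.76,-2],[-2.3,-5.76,-3],[-2.3,-5.76,-4],[-2.3,-5.76,-4],[-2.3,-5.76,-4]],"delta_rot":[[0,0,-10.8],[0,0,-10.8],[0,0,-10.8],[0,0,-10.8],[0,0,-10.8],[0,0,-10.8],[0,0,-10.8],[0,0,-10.8],[0,0,-10.8],[0,0,-10.8],[0,0,-10.8],[0,0,-10.8]]}' 0; python3 -c "
from h import *
crop('scene','s1.png',140,150,190,130,4)
crop('top','t2.png',200,125,170,120,4)
st()"
```

```text
time: 9.75
ee_pos: [561.3, -295.9, 137.0]
orientation: [0.954, 0.301, -0.001, -0.001]
wrist_force: [0.6, -0.1, -0.2]
opening: 92.1
grasp_force: 0.0
9.85 [ 562.9 -297.   140.2] [[0.819, 0.574, 0.004], [0.574, -0.819, -0.003], [0.002, 0.005, -1.0]] [ 0.4 -0.4 -0.4] 91.8 0.0
```

View pics/s1.png

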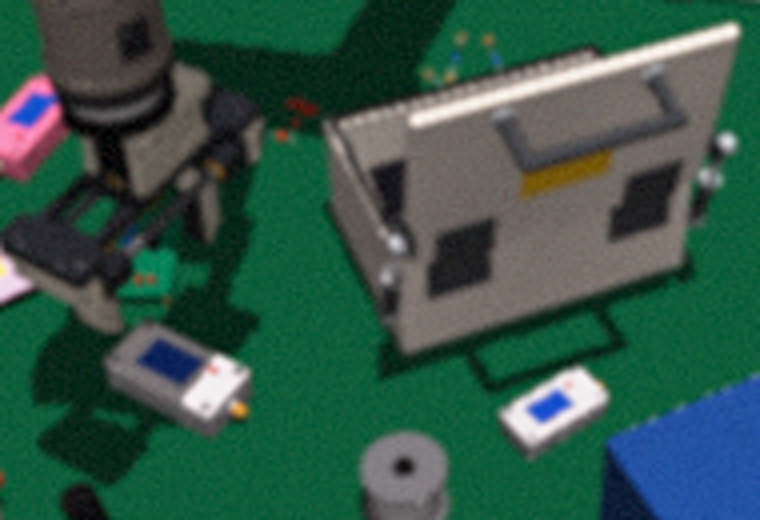

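View pics/t2.png

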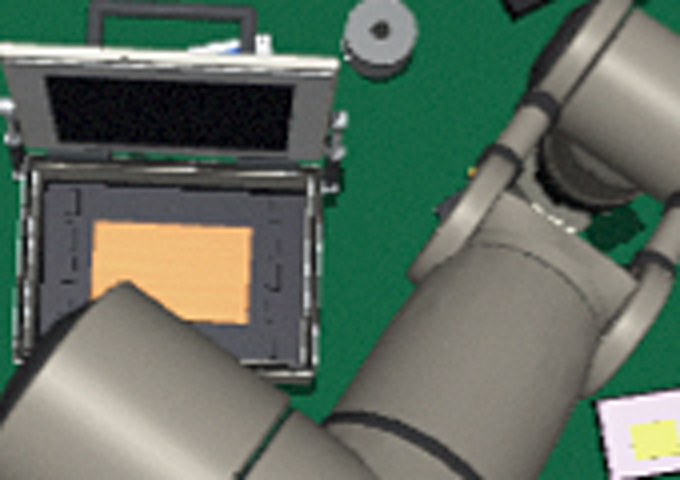

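The scene crop shows the lid standing back on its own and the module lying free under the gripper. The module's top corners are at about (148,323), (249,373), (213,417) and (106,362). In the top crop the plate corners are at (92,220), (251,229) and (246,325).

Run:
```python
from h import *
g=lambda p,o,s:(o[0]+(p[0]+.5)/s-.5,o[1]+(p[1]+.5)/s-.5)
M=np.array([px2w('scene',g(p,(140,150),4),30) for p in[(148,323),(249,373),(213,417),(106,362)]]);print(M.round(1).tolist(),M.mean(0))
d=np.diff(np.vstack([M,M[:1]]),axis=0);print(np.linalg.norm(d,axis=1),np.degrees(np.arctan2(d[:,1],d[:,0])))
P=np.array([px2w('top',g(p,(200,125),4),47) for p in[(92,220),(251,229),(246,325)]]);print(P.round(1).tolist(),(P[0]+P[2])/2)
```

```text
[[513.1, -300.2, 30.0], [590.8, -244.8, 30.0], [619.1, -281.5, 30.0], [537.5, -339.8, 30.0]] [ 565.13535336 -291.56211465   30.        ]
[ 95.52170054  46.34278134 100.20997835  46.52084865] [  35.47833127  -52.45682481 -144.45870121  121.75813377]
[[557.6, 61.8, 47.0], [552.7, -71.0, 47.0], [472.1, -68.2, 47.0]] [514.87448311  -3.21768116  47.        ]
```

```bash
python3 -m pendant '{"dp":[[0.03,0.05,-0.7],[0.03,0.05,-1.4],[0.03,0.05,-1.9],[0.03,0.05,-2.2],[0.03,0.05,-2.29],[0.03,0.05,-2.29],[0.03,0.05,-2.29]],"delta_rot":[[0,0,0],[0,0,0],[0,0,0],[0,0,0],[0,0,0],[0,0,0],[0,0,0]]}' && python3 -m pendant '{"dp":[[0,0,0],[0,0,0],[0,0,0],[0,0,0],[0,0,0],[0,0,0],[0,0,0],[0,0,0],[0,0,0],[0,0,0]],"delta_rot":[[0,0,0],[0,0,0],[0,0,0],[0,0,0],[0,0,0],[0,0,0],[0,0,0],[0,0,0],[0,0,0],[0,0,0]]}' 255
```

```text
time: 10.55
ee_pos: [564.1, -294.5, 24.7]
orientation: [0.954, 0.301, 0.001, 0.001]
wrist_force: [0.9, 0.7, 0.2]
opening: 92.3
grasp_force: 0.0
time: 11.55
ee_pos: [562.8, -293.6, 22.7]
orientation: [0.954, 0.301, -0.0, -0.0]
wrist_force: [-0.5, 0.8, 0.1]
opening: 49.8
grasp_force: 30.0
```

```bash
python3 -m pendant '{"dp":[[0,0,0.3],[0,0,1],[0,0,2],[0,0,3],[-0.5,0,3.4],[-1.1,0,3.4],[-1.1,0,3.4],[-1.1,0.6,3.4],[-1.1,1.3,3.4],[-1.1,2,3.4],[-1.1,2.8,3.4],[-1.1,3.6,3.4],[-1.1,4.4,3.4],[-1.1,5.2,3.4],[-1.1,5.78,3.4],[-1.1,5.78,3.4],[-1.1,5.78,3.4],[-1.1,5.78,3.4]],"delta_rot":[[0,0,0],[0,0,0],[0,0,0],[0,0,0],[0,0,1.5],[0,0,3],[0,0,4.5],[0,0,6],[0,0,7.5],[0,0,9],[0,0,10.78],[0,0,10.78],[0,0,10.78],[0,0,10.78],[0,0,10.78],[0,0,10.78],[0,0,10.78],[0,0,10.78]]}'; python3 -c "
from h import *
crop('scene','s2.png',190,80,180,150,4)
st()"
```

```text
time: 13.35
ee_pos: [508.1, -5.5, 193.2]
orientation: [0.714, 0.7, 0.0, 0.0]
wrist_force: [0.3, 0.7, -2.6]
opening: 49.9
grasp_force: 30.0
13.4 [508.1  -5.7 193. ] [[0.02, 1.0, 0.0], [1.0, -0.02, -0.0], [-0.0, 0.0, -1.0]] [ 0.3 -0.5 -1.7] 49.7 29.998638331890106
```

View pics/s2.png

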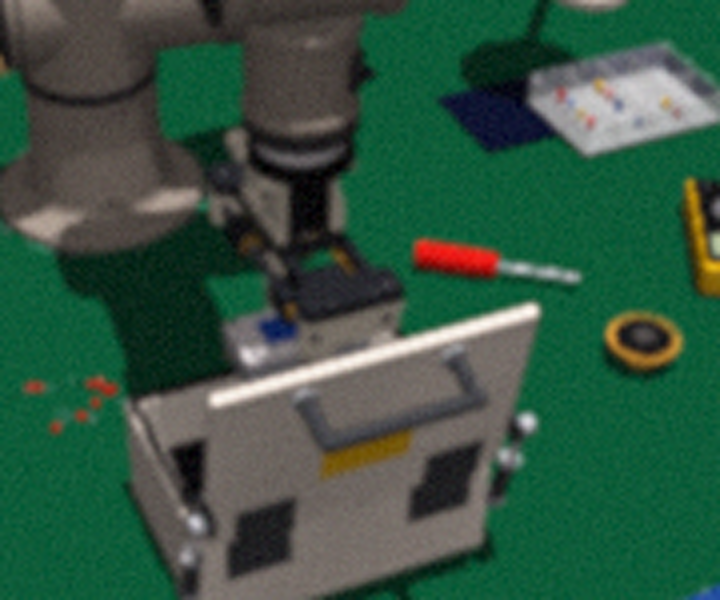

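The picture shows the module held level over the opening, in front of the upright lid. Next I lower it in stages.

```bash
python3 -m pendant '{"dp":[[0,0,-0.4],[0,0,-0.9],[0,0,-1.3],[0,0,-1.6],[0,0,-1.8],[0,0,-1.8]],"delta_rot":[[0,0,0],[0,0,0],[0,0,0],[0,0,0],[0,0,0],[0,0,0]]}' && python3 -m pendant '{"dp":[[0,0,-0.1],[0,0,-0.2],[0,0,-0.3],[0,0,-0.4],[0,0,-0.5],[0,0,-0.5]],"delta_rot":[[0,0,0],[0,0,0],[0,0,0],[0,0,0],[0,0,0],[0,0,0]]}'
```

```text
time: 14.0
ee_pos: [507.3, -5.4, 101.6]
orientation: [0.714, 0.7, -0.001, -0.001]
wrist_force: [0.0, 0.1, -2.0]
opening: 50.1
grasp_force: 30.0
time: 14.6
ee_pos: [507.4, -4.6, 77.0]
orientation: [0.714, 0.701, -0.0, -0.001]
wrist_force: [0.2, 0.3, -2.6]
opening: 49.8
grasp_force: 30.0
```

```bash
python3 -m pendant '{"dp":[[0.03,0,-0.03],[0.06,0,-0.06],[0.06,0,-0.08],[0.06,0,-0.08]],"delta_rot":[[0,0,0],[0,0,0],[0,0,0],[0,0,0]]}' && python3 -m pendant '{"dp":[[0,0,-0.02],[0,0,-0.04],[0,0,-0.05],[0,0,-0.05]],"delta_rot":[[0,0,0],[0,0,0],[0,0,0],[0,0,0]]}'
```

```text
time: 15.0
ee_pos: [511.0, -4.7, 73.6]
orientation: [0.714, 0.701, -0.0, -0.0]
wrist_force: [0.8, 1.2, -2.5]
opening: 50.0
grasp_force: 30.0
time: 15.4
ee_pos: [510.9, -4.7, 71.2]
orientation: [0.714, 0.701, -0.0, 0.0]
wrist_force: [0.3, 0.5, -2.2]
opening: 49.6
grasp_force: 30.0
```

```bash
python3 -m pendant '{"dp":[[0,0,-0.01],[0,0,-0.02],[0,0,-0.02]],"delta_rot":[[0,0,0],[0,0,0],[0,0,0]]}' && python3 -m pendant '{"dp":[[0,0,-0.01],[0,0,-0.02],[0,0,-0.02]],"delta_rot":[[0,0,0],[0,0,0],[0,0,0]]}'
```

```text
time: 15.7
ee_pos: [510.9, -4.7, 70.2]
orientation: [0.714, 0.701, 0.0, 0.0]
wrist_force: [-0.4, -1.0, -3.4]
opening: 49.9
grasp_force: 30.0
time: 16.0
ee_pos: [511.0, -4.7, 69.7]
orientation: [0.714, 0.701, 0.0, 0.0]
wrist_force: [-1.0, 0.5, 3.4]
opening: 49.9
grasp_force: 30.0
```

Contact is made, so I release gently and lift.

```bash
python3 -m pendant '{"dp":[[0,0,-0.01],[0,0,-0.01],[0,0,-0.01],[0,0,-0.01],[0,0,-0.01]],"delta_rot":[[0,0,0],[0,0,0],[0,0,0],[0,0,0],[0,0,0]]}' 72 && python3 -m pendant '{"dp":[[0,0,0.3],[-0.1,0,0.9],[-0.3,0,1.8],[-0.3,0,2.8],[-0.3,0,3.8],[-0.3,0,4.8],[-0.3,0,5.8],[-0.3,0,5.8]],"delta_rot":[[0,0,0],[0,0,0],[0,0,0],[0,0,0],[0,0,0],[0,0,0],[0,0,0],[0,0,0]]}' 183; python3 -c "
from h import *
crop('top','t3.png',190,115,160,120,5)
st()"
```

```text
time: 16.5
ee_pos: [511.0, -4.7, 68.7]
orientation: [0.714, 0.701, 0.0, 0.0]
wrist_force: [-0.0, 0.4, -0.6]
opening: 65.6
grasp_force: 0.0
time: 17.3
ee_pos: [498.0, -5.0, 365.9]
orientation: [0.714, 0.701, 0.004, 0.006]
wrist_force: [0.2, -0.4, -0.8]
opening: 25.8
grasp_force: 0.0
17.35 [497.   -4.9 362.1] [[0.018, 1.0, 0.008], [1.0, -0.018, -0.001], [-0.001, 0.008, -1.0]] [ 0.  -0.1 -0.5] 25.8 0.0
```

View pics/t3.png

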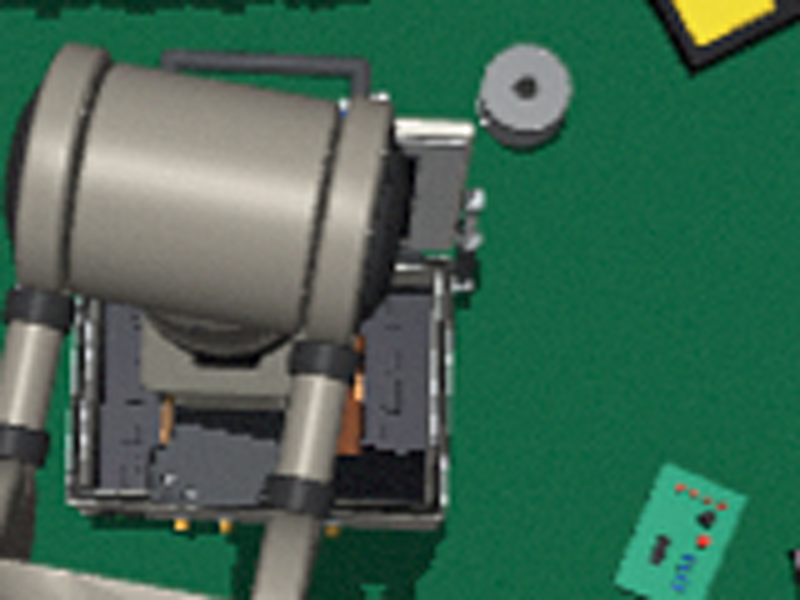

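The arm hides the module in this view, so I move aside for a look.

```bash
python3 -m pendant '{"dp":[[0,-6,0],[0,-6,0],[0,-6,0],[0,-6,0],[0,-6,0],[0,-6,0],[0,-6,0],[0,-6,0]],"delta_rot":[[0,0,0],[0,0,0],[0,0,0],[0,0,0],[0,0,0],[0,0,0],[0,0,0],[0,0,0]]}'; python3 -c "
from h import *
crop('top','t4.png',190,130,130,100,6)
st()"
```

```text
time: 18.15
ee_pos: [495.3, -305.6, 356.4]
orientation: [0.714, 0.7, -0.0, -0.002]
wrist_force: [-1.0, 0.8, 0.5]
opening: 26.0
grasp_force: 0.0
18.2 [ 495.6 -304.4  357.2] [[0.019, 1.0, -0.002], [1.0, -0.019, 0.002], [0.002, -0.002, -1.0]] [0.5 0.6 0.2] 25.9 0.0
```

View pics/t4.png

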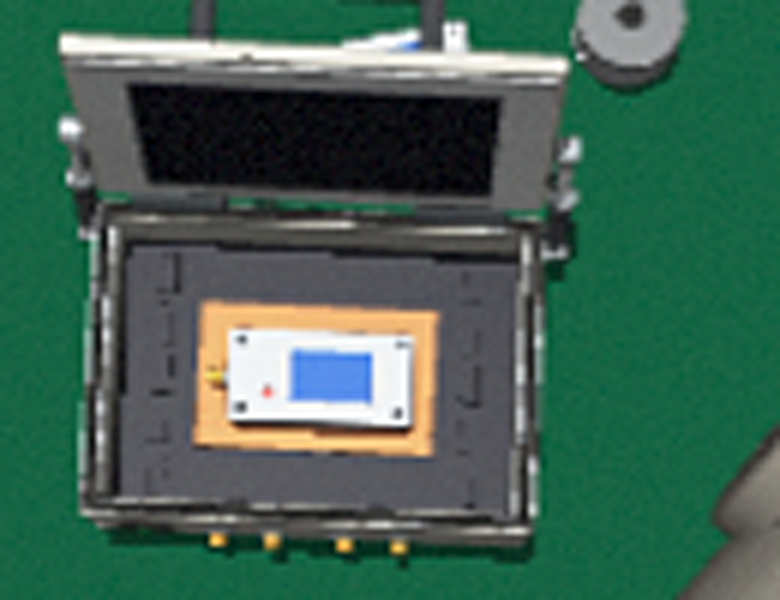

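The module lies label up near the middle of the plate and square to it, with its connector towards +y. Next I return to the bar.

```bash
python3 -m pendant '{"dp":[[3.62,5.94,-0.2],[3.62,5.94,-0.2],[3.62,5.94,-0.2],[3.62,5.94,-0.2],[3.62,5.94,-0.2],[3.62,5.94,-0.2],[3.62,5.94,-0.2],[3.62,5.94,-0.2],[3.62,5.94,-0.2],[3.62,5.94,-0.2],[3.62,5.94,-0.2]],"delta_rot":[[0,0,0],[0,0,0],[0,0,0],[0,0,0],[0,0,0],[0,0,0],[0,0,0],[0,0,0],[0,0,0],[0,0,0],[0,0,0]]}'; python3 -c "
from h import *
crop('scene','s3.png',220,100,160,120,5)
st()"
```

```text
time: 19.3
ee_pos: [676.4, -8.5, 349.4]
orientation: [0.714, 0.7, 0.0, 0.0]
wrist_force: [0.1, -0.5, 0.2]
opening: 25.6
grasp_force: 0.0
19.35 [676.4  -8.7 349.4] [[0.02, 1.0, 0.001], [1.0, -0.02, -0.0], [-0.0, 0.001, -1.0]] [-0.2  0.3 -0.8] 25.9 0.0
```

View pics/s3.png

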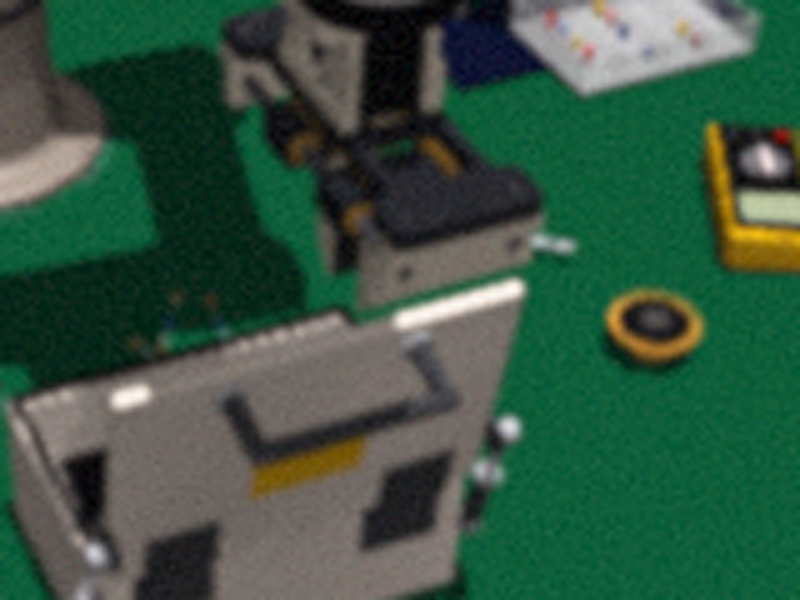

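The lid is still back, with the fingers above the bar. I descend, then grip.

```bash
python3 -m pendant '{"dp":[[0.02,0,-0.4],[0.02,0,-0.8],[0.02,0,-1.1],[0.02,0,-1.4],[0.02,0,-1.7],[0.02,0,-2],[0.02,0,-2.23],[0.02,0,-2.23]],"delta_rot":[[0,0,0],[0,0,0],[0,0,0],[0,0,0],[0,0,0],[0,0,0],[0,0,0],[0,0,0]]}' && python3 -m pendant '{"dp":[[0,0,0],[0,0,0],[0,0,0],[0,0,0],[0,0,0]],"delta_rot":[[0,0,0],[0,0,0],[0,0,0],[0,0,0],[0,0,0]]}' 255
python3 - <<'E'
import numpy as np
x0,z0=None,None
f=lambda t:158.8*np.array([np.cos(np.radians(160.9)-t),np.sin(np.radians(160.9)-t)])
for t in np.arange(1.75,-.01,-.05): print(round(t,2),((f(t)-f(1.75))/50).round(2),end='; ')
E
```

```text
time: 20.15
ee_pos: [677.0, -8.4, 235.6]
orientation: [0.714, 0.7, -0.001, -0.001]
wrist_force: [-0.7, 0.4, 0.3]
opening: 25.9
grasp_force: 0.0
time: 20.65
ee_pos: [676.8, -7.9, 238.3]
orientation: [0.714, 0.7, -0.001, -0.001]
wrist_force: [-6.2, 0.0, 2.4]
opening: 10.8
grasp_force: 30.0
1.75 [0. 0.]; 1.7 [-0.14  0.07]; 1.65 [-0.28  0.14]; 1.6 [-0.43  0.2 ]; 1.55 [-0.58  0.25]; 1.5 [-0.73  0.3 ]; 1.45 [-0.89  0.34]; 1.4 [-1.04  0.37]; 1.35 [-1.2   0.39]; 1.3 [-1.36  0.4 ]; 1.25 [-1.52  0.41]; 1.2 [-1.68  0.41]; 1.15 [-1.83  0.4 ]; 1.1 [-1.99  0.38]; 1.05 [-2.15  0.35]; 1.0 [-2.3   0.32]; 0.95 [-2.46  0.28]; 0.9 [-2.61  0.23]; 0.85 [-2.76  0.17]; 0.8 [-2.9   0.11]; 0.75 [-3.05  0.04]; 0.7 [-3.18 -0.04]; 0.65 [-3.32 -0.12]; 0.6 [-3.45 -0.22]; 0.55 [-3.57 -0.31]; 0.5 [-3.69 -0.42]; 0.45 [-3.81 -0.53]; 0.4 [-3.92 -0.64]; 0.35 [-4.02 -0.76]; 0.3 [-4.12 -0.89]; 0.25 [-4.21 -1.02]; 0.2 [-4.29 -1.15]; 0.15 [-4.37 -1.29]; 0.1 [-4.44 -1.43]; 0.05 [-4.5  -1.58]; -0.0 [-4.56 -1.73];
```

```bash
python3 -m pendant '{"dp":[[-0.14,0,0.07],[-0.28,0,0.14],[-0.43,0.01,0.2],[-0.58,0.01,0.25],[-0.73,0.01,0.3],[-0.89,0.01,0.34],[-1.04,0.02,0.37],[-1.2,0.02,0.39],[-1.36,0.02,0.4],[-1.52,0.03,0.41],[-1.68,0.03,0.41],[-1.83,0.03,0.4],[-1.99,0.03,0.38],[-2.15,0.04,0.35],[-2.3,0.04,0.32],[-2.46,0.04,0.28],[-2.61,0.05,0.23],[-2.61,0.05,0.23]],"delta_rot":[[0,0,0],[0,0,0],[0,0,0],[0,0,0],[0,0,0],[0,0,0],[0,0,0],[0,0,0],[0,0,0],[0,0,0],[0,0,0],[0,0,0],[0,0,0],[0,0,0],[0,0,0],[0,0,0],[0,0,0],[0,0,0]]}'
```

```text
time: 22.45
ee_pos: [545.5, -4.8, 247.7]
orientation: [0.714, 0.701, -0.001, -0.001]
wrist_force: [-1.8, 4.2, -1.1]
opening: 11.1
grasp_force: 30.0
```

```bash
python3 -m pendant '{"dp":[[-0.15,0,-0.06],[-0.29,0,-0.12],[-0.44,0,-0.19],[-0.57,0,-0.27],[-0.71,0,-0.35],[-0.84,0,-0.45],[-0.96,0,-0.54],[-1.08,0,-0.65],[-1.2,0,-0.76],[-1.31,0,-0.87],[-1.41,0,-0.99],[-1.51,0,-1.12],[-1.6,0,-1.25],[-1.64,0,-1.31],[-1.68,0,-1.38],[-1.68,0,-1.38]],"delta_rot":[[0,0,0],[0,0,0],[0,0,0],[0,0,0],[0,0,0],[0,0,0],[0,0,0],[0,0,0],[0,0,0],[0,0,0],[0,0,0],[0,0,0],[0,0,0],[0,0,0],[0,0,0],[0,0,0]]}'
```

```text
time: 24.05
ee_pos: [461.6, -4.1, 178.2]
orientation: [0.714, 0.7, -0.001, -0.002]
wrist_force: [-2.0, 8.4, -2.8]
opening: 11.0
grasp_force: 30.0
```

```bash
python3 -m pendant '{"dp":[[-0.04,0,-0.07],[-0.08,0,-0.14],[-0.11,0,-0.21],[-0.15,0,-0.28],[-0.18,0,-0.35],[-0.2,0,-0.4],[-0.22,0,-0.44],[-0.23,0,-0.47],[-0.24,0,-0.5],[-0.25,0,-0.52],[-0.26,0,-0.54],[-0.26,0,-0.55],[-0.26,0,-0.56],[-0.27,0,-0.57],[-0.27,0,-0.57],[-0.27,0,-0.57]],"delta_rot":[[0,0,0],[0,0,0],[0,0,0],[0,0,0],[0,0,0],[0,0,0],[0,0,0],[0,0,0],[0,0,0],[0,0,0],[0,0,0],[0,0,0],[0,0,0],[0,0,0],[0,0,0],[0,0,0]]}' && python3 -m pendant '{"dp":[[0,0,-0.01],[0,0,-0.02],[0,0,-0.02]],"delta_rot":[[0,0,0],[0,0,0],[0,0,0]]}'
```

```text
time: 25.65
ee_pos: [449.0, -4.2, 150.8]
orientation: [0.714, 0.7, -0.0, -0.001]
wrist_force: [-1.6, 9.6, 1.0]
opening: 11.2
grasp_force: 30.0
time: 25.95
ee_pos: [449.0, -4.2, 150.6]
orientation: [0.714, 0.7, 0.0, -0.001]
wrist_force: [-5.0, 10.2, 10.6]
opening: 11.3
grasp_force: 30.0
```

The force has reversed to +10 N with no further travel, so the lid is shut. I press a touch more, then let go and back off upwards.

```bash
python3 -m pendant '{"dp":[[0,0,-0.01],[0,0,-0.02],[0,0,-0.02]],"delta_rot":[[0,0,0],[0,0,0],[0,0,0]]}' && python3 -m pendant '{"dp":[[0,0,0],[0,0,0],[0,0,0],[0,0,0],[0,0,0]],"delta_rot":[[0,0,0],[0,0,0],[0,0,0],[0,0,0],[0,0,0]]}' 100 && python3 -m pendant '{"dp":[[0,0,0.4],[0,0,1],[0,0,1.8],[0,-1,2.5],[0,-2,2.5],[0,-3,2.5],[0,-4,2.5],[0,-5,2.5],[0,-5,2.5],[0,-5,2.5]],"delta_rot":[[0,0,0],[0,0,0],[0,0,0],[0,0,0],[0,0,0],[0,0,0],[0,0,0],[0,0,0],[0,0,0],[0,0,0]]}'; python3 -c "
from h import *
crop('scene','s4.png',120,100,220,160,3)
st()"
```

```text
time: 26.25
ee_pos: [448.9, -4.2, 150.4]
orientation: [0.714, 0.701, 0.0, -0.001]
wrist_force: [-7.2, 10.4, 19.4]
opening: 10.9
grasp_force: 30.0
time: 26.75
ee_pos: [449.9, -5.5, 149.0]
orientation: [0.714, 0.7, -0.0, -0.0]
wrist_force: [0.5, 0.3, 0.1]
opening: 47.1
grasp_force: 0.0
time: 27.75
ee_pos: [449.5, -256.7, 273.5]
orientation: [0.715, 0.699, -0.0, -0.001]
wrist_force: [0.3, 1.1, -0.2]
opening: 55.7
grasp_force: 0.0
27.8 [ 449.6 -255.1  273.7] [[0.02, 1.0, -0.001], [1.0, -0.02, 0.001], [0.001, -0.001, -1.0]] [ 0.8  1.1 -0.2] 55.7 0.0
```

View pics/s4.png

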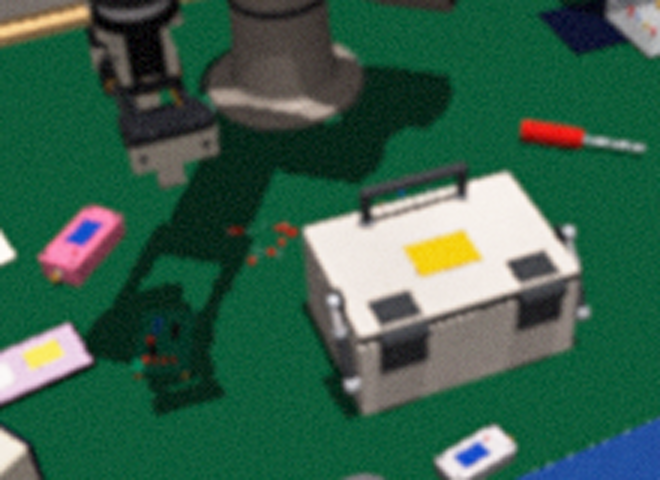

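The lid is fully shut, the gripper is clear of everything, and the other things have not moved.

```bash
python3 -c "
from h import *
print(bot.job_done())"
```

```text
the job is handed in; nothing more can be done
None
```

The radio module lies label up near the middle of the copper plate, long side along it; the lid was eased shut without slamming and released, and the job was handed in at about 28 s (no verdict was returned).

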